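Fit the shutter blade under the cover of a photometer's beam bay

ROBOT

A 6-joint arm with a two-finger parallel gripper is mounted at the origin on the work surface; the furniture and walls round the work are solid. World frame = base frame: x ahead of the robot, y to its left, z up, the work surface at z = 0. Lengths are in m, angles in degrees, forces in N, time in s.
With the tool pointing down it reaches from about 0.4 to 0.825 m from the base axis. Payload 7 kg.
Tool frame: the origin (TCP) lies between the finger pads; the fingertips stand ctrl.tip_extent ahead of it and the grasp point (between the pads) lies 2 mm behind it (ctrl.tip_extent is the distance from the TCP to the fingertips, in m); z points along the fingers, y is the direction in which the jaws open and shut (so a half turn about z gives the same grasp; the last joint's range is limited). The gripper opens to 88 mm and grips with 3 to 60 N. Pads are 19 mm wide; open, the fingers measure 130 mm over their backs; the gripper's body (78 mm by 193 mm) begins 47 mm behind the grasp point.
Start: joints at [16.507, 20.546, 0.682, 0, -70.136, -16.507], TCP at [0.675, -0, 0.211] pointing down, gripper open.
Joint ranges: [-176.03, 176.03], [-82.01, 121.73], [-58.28, 71.71], [-173.87, 95.51], [-174.79, -0.11], [-173.66, 173.66]. Speed limits (degrees/s): [136.94, 136.94, 172.46, 180, 180, 180].

INTERFACE

Orientations are given as [roll, pitch, yaw] about the fixed x, y, z axes, in that order (R = Rz(yaw) Ry(pitch) Rx(roll)).
In Python, from plant import ctrl gives the robot as it stands.
- The arm moves only by the shell command python3 -m handwheel 'ROWS' [OPENING]. ROWS is JSON, a list of rows, each a list of 6 numbers: the shift along the tool's x, y, z in m, then the turn, a rotation vector about the tool's x, y, z in rad. In form: [[dx, dy, dz, ax, ay, az], ...]. A call has 1 to 8 rows; each row is the pose to reach, as a shift and turn from the pose commanded when the call began, along the tool's axes at that moment; what a row does not reach only later rows make up. A row lasts 1/8 s, in which the tool goes at most 62.5 mm and 10.7 degrees, less where a joint would pass 70% of its speed; a pose out of reach is approached as far as the arm can. A call with a gripper value outside its range is refused whole. OPENING is the closure, from -1 (fully open) to 1 (shut), so that 0 is half open, set as the call begins (- or left out, the last holds). The fingers move at their own pace and stop on an object; the grip force is fixed at half the most. Time passes only in rows, so rows that repeat a pose let the fingers close. It gives the time, the measured TCP pose, the force and the opening at its end, in the units of the state.
- ctrl.get_obs(): the state, without advancing time (a new reading comes with each control period).
- ctrl.snapshot(name): name is "scene" or "side" or "wrist"; returns a dict with "img" (384x512x3 uint8, blue, green, red), "fx", "fy", "cx", "cy" (pixels), "R" (3x3) and "t" (3): a world point X has camera coordinates R X + t. Camera axes: x right, y down, z forward; pixel columns grow to the right and rows downward; lengths in m; the calibration is good to about 2 mm. A picture is of the moment at which its call begins. There is no depth.
- ctrl.close_job(): hands the job in, once; it reports no verdict.
The state is a dict: "clock": time; "joint_pos": joint angles; "qvel": joint speeds; "tau": joint torques, N m; "tool_pos": TCP position; "orientation": TCP orientation; "force": force on the tool from outside, world axes, zero at the start; "moment": the same for the moment, N m; "opening": finger opening in m.
Only numpy, scipy, OpenCV 4.12 (cv2) and the standard library are available. Lean on these libraries where they do the work, as an engineer would, in place of code of your own. Each camera call takes 0.05 s, during which the arm holds its last target.

TASK

Prepare the photometer's beam bay for a dark reading: lift the loose cover plate off its two pins and set it down flat on a free part of the worktop, then take the wider of the two shutter blades out of the rack and push it fully home in the slot between the housing's cheeks, and finally seat the cover plate back on its pins so that it lies flat on both cheeks. Do not drop the cover or the blade, leave the narrow blade in the rack, and do not disturb the things standing around.

Things in the scene. Friction and masses are not known exactly. Their poses are not given: they have to be found in the camera images.
- housing: Fixed U-shaped housing, 100 mm along x, 164 along y. Origin: centre of its underside on the worktop, z up. Grey deck between the cheeks, top at z 40, y -60 to 60. White cheeks, |y| 60 to 82, tops at z 95; open towards +x and -x. A steel pin on each cheek top at (x, y) = (30, 70) and (-30, -70): 8 mm diameter for 8 mm, then tapering to 3 mm; 16 mm tall, tips at z 111.
- slot (a point): Centre of the mouth of the slot in the middle of the housing's deck (x = y = 0, z = 40 mm in the housing's frame; same axes). The slot is 7 mm wide along x, 78 mm long along y and 37 mm deep.
- cover: Loose aluminium cover plate, 100 mm along x, 164 along y, 6 thick, 0.15 to 0.31 kg. Origin: centre of its underside, z up. Two 12 mm through holes at (30, 70) and (-30, -70) fit over the pins; a half turn about z gives the same plate. It starts seated on the housing: origin 95 mm above the housing's origin, axes along the housing's. Seated again it is so, or turned by a half turn.
- handle (a point): Centre of the black bar handle on the cover, 36 mm above the cover's origin (same axes). The bar runs along y, 76 mm long, 12 mm thick along x and 12 mm high, on two 10 mm posts at y = -32 and 32 mm: 54 mm free between the posts, 24 mm free between the plate and the bar. Room to set the cover down: the worktop within 0.11 m of world (0.47, 0.31) m is always free.
- wide_blade: The wider blade, upright in either rack slot; 0.05 to 0.1 kg. Origin: centre of its lower edge, z up. Steel, 4 mm thick along x, 70 wide along y, z 0 to 34, lowest 10 mm tapering to 1.6 thick. Grey collar 20 x 62 mm, z 34 to 40, is the stop. Resting on it in rack or housing, the origin is 6 mm above theirs (grip 9 mm under the cover). Half turn about z gives the same blade. Slides freely.
- grip (a point): Grasp point of the wider blade's grey upright grip, 64 mm above the blade's origin (same axes). The grip is 12 mm thick along x, 56 mm wide along y, from z = 40 to 80 mm above the blade's origin.
- narrow_blade: The narrower blade, to be left in the rack. Same as the wider one in height and thickness, but the steel is 44 mm, the collar 36 mm and the grip 30 mm wide along y.
- rack: White blade rack, fixed, 50 mm along its x, 190 mm along its y, 40 mm high. Origin at the centre of its underside, z up. Two equal slots, 7 mm wide along x, 78 mm long along y, 37 mm deep, centred at y = -47 and 47 mm; the blades' axes lie along the rack's, or a half turn round.
- petri: Round clear petri dish, 62 mm across, 15 mm high, loose; leave it. Origin at the centre of its underside.
- timer: White bench timer, 64 x 64 x 20 mm, loose; leave it. Origin at the centre of its underside.
- buffer: Small white bottle with a blue cap, 43 mm across, 96 mm high, loose; leave it. Origin at the centre of its underside.
- wash: White wash bottle with a red cap and bent spout, 66 x 96 x 186 mm, loose; leave it. Origin at the centre of its underside.
Mind the look-alikes: they are no part of the job. Leave any pink or turquoise look-alike of the wide_blade alone.

How it is judged:
By the outcome, as a careful person would: the job done as asked, in the order asked, and still so for the second after the job is handed in, with the robot touching nothing.
It also fails if it takes over 69 s, if anything falls off the work surface, if the arm or the gripper's body presses on something with over 40 N, if the wrist force passes 120 N, or if a joint passes its speed limit or range.

## Working session

There is one attempt and no reset: what is moved stays moved. The work goes in short steps, Python scripts to look and compute and a shell command to move; the robot and the scene stay as the last step left them, time stands still between calls to the robot, and variables do not carry over. Pictures are saved under pics/ and viewed, and the job is handed in when it is done.

```bash
ls; mkdir -p pics; cat > h.py <<'E'
import numpy as np, cv2
from plant import ctrl
from scipy.spatial.transform import Rotation as Ro
def snap(n,f=None):
    s=ctrl.snapshot(n)
    if f: cv2.imwrite('pics/'+f,s['img'])
    return s
def ray(s,u,v):
    R=np.array(s['R']);t=np.array(s['t']);o=-R.T@t
    d=R.T@np.array([(u-s['cx'])/s['fx'],(v-s['cy'])/s['fy'],1]);return o,d
def onz(s,u,v,z):
    o,d=ray(s,u,v);return o+d*(z-o[2])/d[2]
def proj(s,X):
    c=np.array(s['R'])@np.array(X)+np.array(s['t']);return np.array([s['fx']*c[0]/c[2]+s['cx'],s['fy']*c[1]/c[2]+s['cy']])
E
python3 - <<'E'
from h import *
for n in ['scene','side','wrist']:
    s=snap(n,n+'0.png');print(n,s['fx'],s['cx'],s['cy'],(-np.array(s['R']).T@np.array(s['t'])).round(3))
print(ctrl.get_obs(),ctrl.tip_extent)
E
```

```text
pics
scene 350.2565199601304 255.34636901053616 191.17992411958548 [0.633 0.749 0.891]
side 486.96751452036153 256.3095323270279 185.21265747792248 [0.266 1.071 0.59 ]
wrist 304.05339303236417 253.85169686258308 192.5203954429611 [ 0.675 -0.077  0.383]
{'clock': 0.15, 'joint_pos': array([ 1.65075640e+01,  2.05827492e+01,  6.46233431e-01, -1.35015172e-02,
       -7.01364304e+01, -1.65061585e+01]), 'qvel': array([ 0.06063856, -0.14350568,  0.12069112,  0.12911983,  0.02564606,
        0.10209885]), 'tau': array([ 1.39394037e-04, -5.83274567e+01,  2.93289685e+01,  7.00122759e+00,
        8.75052094e-03, -9.76538854e-05]), 'tool_pos': array([ 6.74612240e-01, -2.82090406e-05,  2.09836215e-01]), 'orientation': array([ 1.79926453e+02, -8.55615039e-03, -9.00031847e+01]), 'force': array([-0.35712098,  0.35707756, -0.12700606]), 'moment': array([-0.00540187,  0.04900507, -0.01424804]), 'opening': 0.08802030948953377} 0.017
```

View pics/scene0.png

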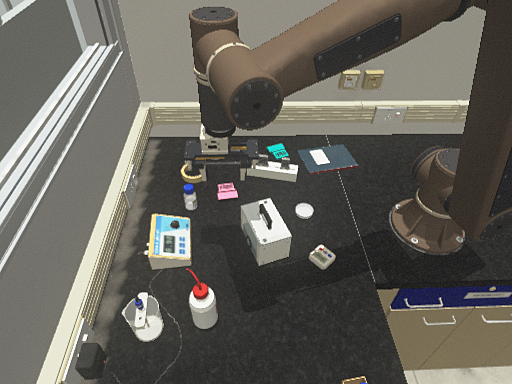

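View pics/side0.png

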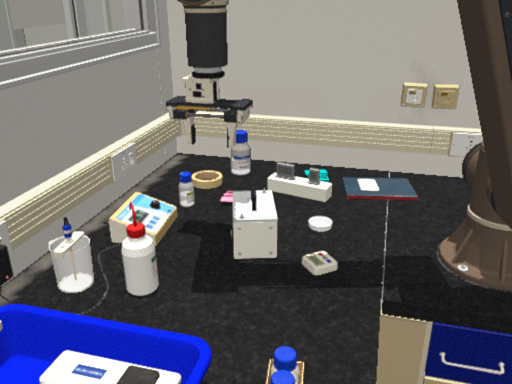

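View pics/wrist0.png

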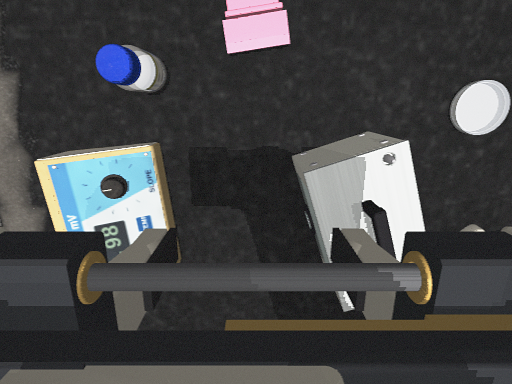

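```bash
python3 - <<'E'
from h import *
a=cv2.imread('pics/scene0.png');b=cv2.imread('pics/side0.png')
cv2.imwrite('pics/sc_cov.png',cv2.resize(a[185:280,220:345],None,fx=6,fy=6,interpolation=cv2.INTER_CUBIC))
cv2.imwrite('pics/sd_rack.png',cv2.resize(b[150:270,210:350],None,fx=5,fy=5,interpolation=cv2.INTER_CUBIC))
E
```

```text
(no output)
```

View pics/sc_cov.png

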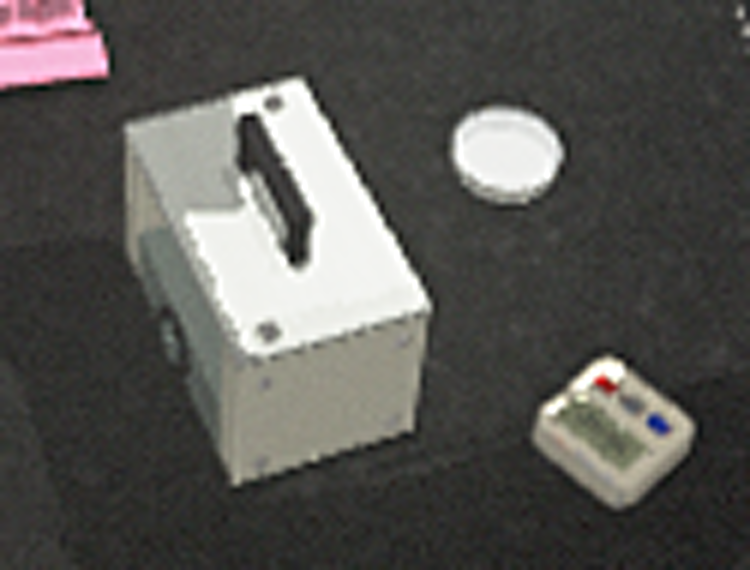

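View pics/sd_rack.png

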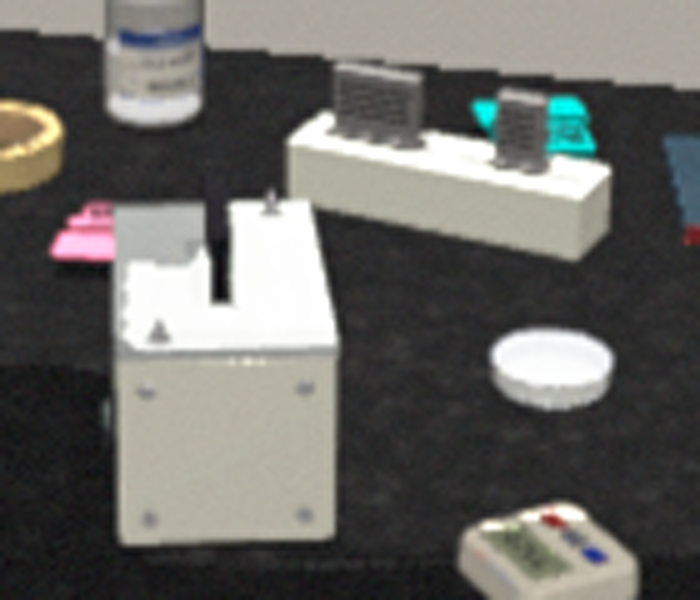

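```bash
python3 - <<'E'
from h import *
a=cv2.imread('pics/scene0.png')
cv2.imwrite('pics/sc_rack.png',cv2.resize(a[135:205,175:315],None,fx=5.5,fy=5.5,interpolation=cv2.INTER_CUBIC))
S=ctrl.snapshot('scene');D=ctrl.snapshot('side')
C=[(302,76),(128,126),(245,357),(432,305)]
P=[onz(S,220+(u)/6,185+v/6,.101) for u,v in C]
for p in P: print(p.round(4))
print('ctr',np.mean(P,0),[np.linalg.norm(P[i]-P[(i+1)%4]).round(4) for i in range(4)])
for u,v in [(272,102),(268,330)]: print('pin',onz(S,220+u/6,185+v/6,.106).round(4))
C=[(118,350),(338,350),(312,203),(115,203)]
for u,v in C: print('side cov',onz(D,210+u/5,150+v/5,.101).round(4))
for u,v in [(271,203),(158,332)]: print('pin',onz(D,210+u/5,150+v/5,.106).round(4))
for u,v in [(290,140),(580,185),(610,165),(325,113)]: print('rack',onz(D,210+u/5,150+v/5,.04).round(4))
for u,v in [(335,63),(422,70),(500,88),(548,95)]: print('grip top',onz(D,210+u/5,150+v/5,.086).round(4))
E
```

```text
[ 0.5325 -0.041   0.101 ]
[ 0.6258 -0.0068  0.101 ]
[0.5738 0.1445 0.101 ]
[0.4821 0.1163 0.101 ]
ctr [0.55357831 0.05328743 0.101     ] [np.float64(0.0994), np.float64(0.16), np.float64(0.0959), np.float64(0.1652)]
pin [ 0.5503 -0.0172  0.106 ]
pin [0.5624 0.1329 0.106 ]
side cov [0.5739 0.143  0.101 ]
side cov [0.4787 0.118  0.101 ]
side cov [ 0.5289 -0.0415  0.101 ]
side cov [ 0.6262 -0.0161  0.101 ]
pin [ 0.5463 -0.0249  0.106 ]
pin [0.5588 0.1307 0.106 ]
rack [ 0.5975 -0.2721  0.04  ]
rack [ 0.4166 -0.2458  0.04  ]
rack [ 0.4035 -0.281   0.04  ]
rack [ 0.5873 -0.3222  0.04  ]
grip top [ 0.5739 -0.2896  0.086 ]
grip top [ 0.5203 -0.2907  0.086 ]
grip top [ 0.4698 -0.2718  0.086 ]
grip top [ 0.4406 -0.2672  0.086 ]
```

View pics/sc_rack.png

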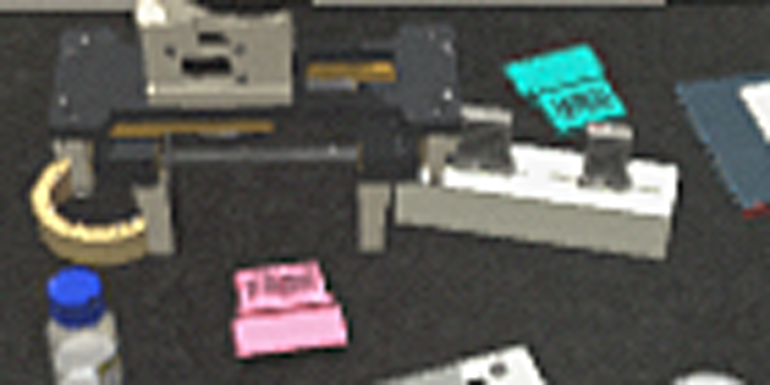

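```bash
python3 -m handwheel '[[-0.013,0.03,0,0,0,-0.08],[-0.027,0.06,0,0,0,-0.157],[-0.04,0.09,0,0,0,-0.235],[-0.053,0.121,0,0,0,-0.314],[-0.053,0.121,0,0,0,-0.314],[-0.053,0.121,0,0,0,-0.314]]' -1
python3 - <<'E'
from h import *
s=snap('wrist','w1.png');print((-np.array(s['R']).T@np.array(s['t'])).round(3))
E
```

```text
clock: 1.0
tool_pos: [0.5544, 0.0531, 0.2109]
orientation: [-180.0, -0.0, -72.0]
force: [1.2, 0.2, -0.6]
opening: 0.0875
[ 0.578 -0.021  0.385]
```

View pics/w1.png

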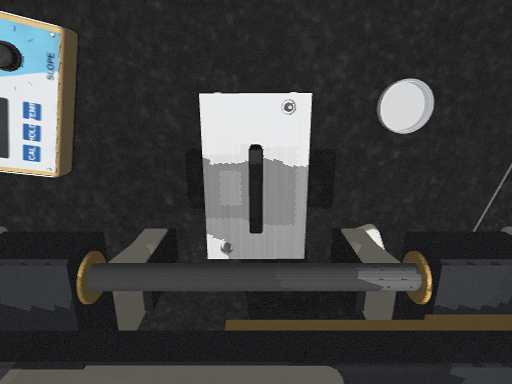

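```bash
python3 - <<'E'
from h import *
s=ctrl.snapshot('wrist')
for u,v,z in [(256,145,.137),(256,233,.137),(200,93,.101),(312,93,.101),(208,259,.101),(305,259,.101),(289,106,.107),(227,247,.107)]: print(u,v,onz(s,u,v,z).round(4))
im=s['img'][120:260,190:330];cv2.imwrite('pics/w1c.png',cv2.resize(im,None,fx=4,fy=4,interpolation=cv2.INTER_CUBIC))
E
```

```text
256 145 [0.5664 0.0104 0.137 ]
256 233 [0.5424 0.0841 0.137 ]
200 93 [ 0.6261 -0.0135  0.101 ]
312 93 [ 0.5317 -0.044   0.101 ]
208 259 [0.5756 0.1426 0.101 ]
305 259 [0.4796 0.1116 0.101 ]
289 106 [ 0.548  -0.0272  0.107 ]
227 247 [0.5611 0.1203 0.107 ]
```

View pics/w1c.png

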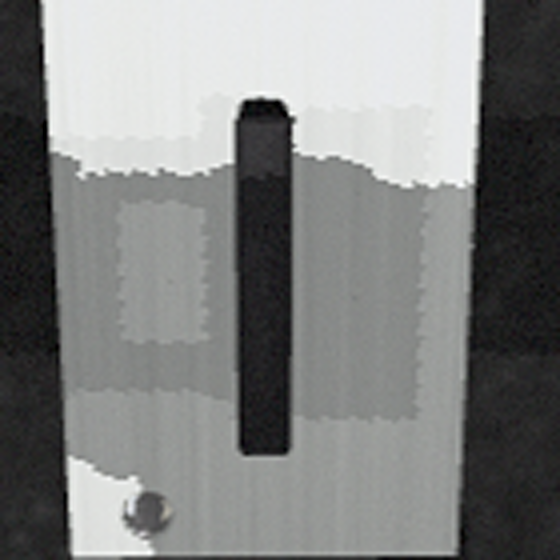

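```bash
python3 -m handwheel '[[0.0025,0,0.025,0,0,0],[0.0025,0,0.05,0,0,0],[0.0025,0,0.07,0,0,0],[0.0025,0,0.082,0,0,0],[0.0025,0,0.082,0,0,0]]' -1
python3 -m handwheel '[[0,0,0,0,0,0],[0,0,0,0,0,0],[0,0,0,0,0,0],[0,0,0,0,0,0],[0,0,0,0,0,0],[0,0,0,0,0,0]]' 1
```

```text
clock: 1.72
tool_pos: [0.5546, 0.0502, 0.1277]
orientation: [179.9, -0.0, -72.0]
force: [0.5, -0.0, 0.9]
opening: 0.088
clock: 2.48
tool_pos: [0.5547, 0.0506, 0.1286]
orientation: [-180.0, 0.0, -72.0]
force: [0.4, 1.2, -0.7]
opening: 0.0333
```

```bash
python3 -m handwheel '[[0,0,0,0,0,0],[0,0,0,0,0,0],[0,0,0,0,0,0],[0,0,0,0,0,0],[0,0,0,0,0,0],[0,0,0,0,0,0]]' 1
```

```text
clock: 3.22
tool_pos: [0.5547, 0.0506, 0.1285]
orientation: [180.0, 0.0, -72.0]
force: [0.6, -0.5, -0.6]
opening: 0.0002
```

```bash
python3 - <<'E'
from h import *
for n in ['wrist','scene','side']: s=snap(n,n+'2.png')
a=cv2.imread('pics/scene2.png');b=cv2.imread('pics/side2.png');w=cv2.imread('pics/wrist2.png')
c=np.hstack([cv2.resize(a[130:290,190:350],(400,400)),cv2.resize(b[110:270,170:330],(400,400))])
cv2.imwrite('pics/m2.png',c)
E
```

```text
(no output)
```

View pics/m2.png

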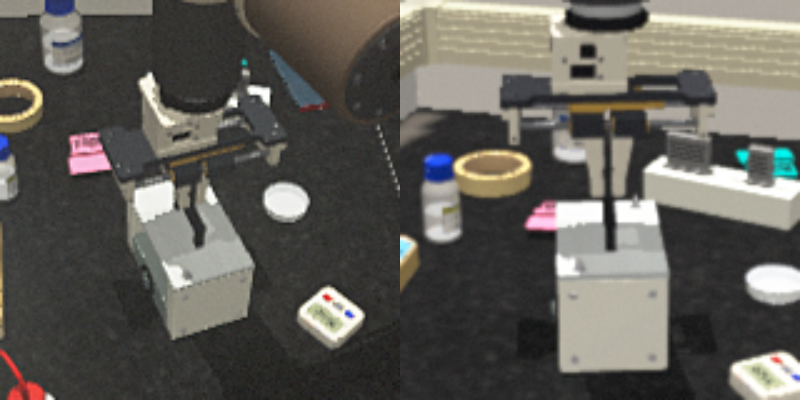

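View pics/wrist2.png

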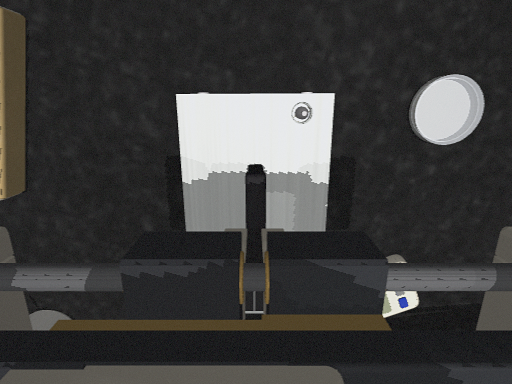

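```bash
python3 -m handwheel '[[0,0,-0.005,0,0,0],[0,0,-0.01,0,0,0],[0,0,-0.015,0,0,0],[0,0,-0.015,0,0,0],[0,0,-0.015,0,0,0]]' 1; python3 - <<'E'
from h import *
a=snap('side','side3.png')['img'];w=snap('wrist','wrist3.png')['img']
c=np.hstack([cv2.resize(a[110:270,170:330],(400,400)),cv2.resize(w[140:340,150:350],(400,400))])
cv2.imwrite('pics/m3.png',c)
E
```

```text
clock: 4.0
tool_pos: [0.5547, 0.0506, 0.1435]
orientation: [180.0, 0.0, -72.0]
force: [-0.0, -0.6, -0.0]
opening: 0.0004
```

View pics/m3.png

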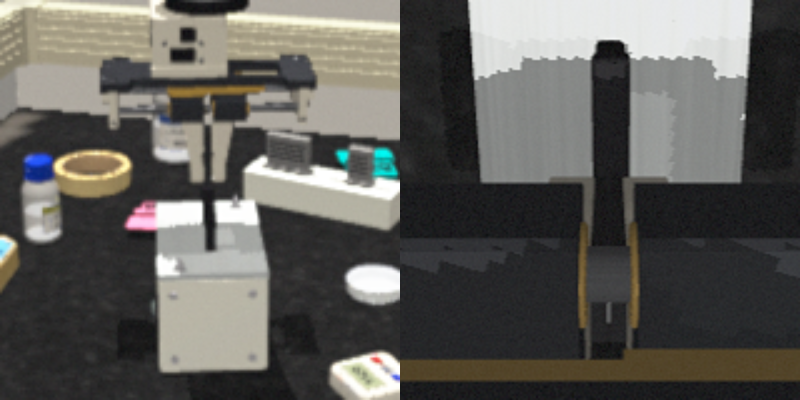

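```bash
python3 - <<'E'
from h import *
s=ctrl.snapshot('side');o=ctrl.get_obs();t=o['tool_pos']
c=ctrl.snapshot('scene')
for n,q in (('side',s),('scene',c)):
  print(n,'tip',proj(q,t-[0,0,.017]),'tcp',proj(q,t),'bar top ends',proj(q,[.5664,.0104+.003,.137]),proj(q,[.5424,.0841+.003,.137]))
im=np.hstack([cv2.resize(s['img'][140:240,205:305],(400,400),interpolation=2),cv2.resize(c['img'][160:260,215:315],(400,400),interpolation=2)])
cv2.imwrite('pics/m4.png',im)
E
```

```text
side tip [252.91935138 194.4621839 ] tcp [252.86850796 187.86875009] bar top ends [252.33387948 184.08274718] [253.73728732 196.93065536]
scene tip [265.71351999 213.57486339] tcp [265.94569695 209.64016053] bar top ends [261.10807762 202.15896455] [270.99352714 220.39132863]
```

View pics/m4.png

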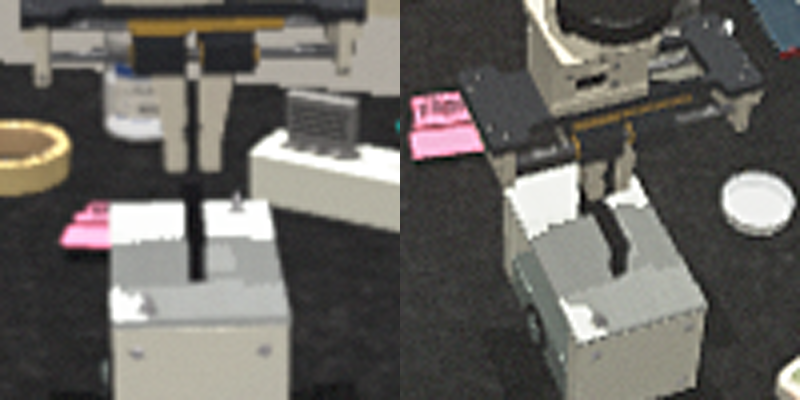

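```bash
python3 - <<'E'
from h import *
s=ctrl.snapshot('side');c=ctrl.snapshot('scene')
def tri(a,b):
    (o1,d1),(o2,d2)=a,b
    A=np.stack([d1,-d2],1);k=np.linalg.lstsq(A,o2-o1,rcond=None)[0]
    p,q=o1+k[0]*d1,o2+k[1]*d2;return (p+q)/2,np.linalg.norm(p-q)
print(tri(ray(s,253.75,182.75),ray(c,266.3,209)))
im=np.hstack([cv2.resize(s['img'][150:220,225:285],(400,467),interpolation=2),cv2.resize(c['img'][180:240,240:300],(400,400),interpolation=2)[:467] if 0 else cv2.resize(c['img'][175:245,240:300],(400,467),interpolation=2)])
cv2.imwrite('pics/m5.png',im)
print(ctrl.get_obs()['opening'],ctrl.get_obs()['joint_pos'])
E
```

```text
(array([0.55252906, 0.05964295, 0.15854638]), np.float64(0.006059945797695771))
0.000506008474983285 [ 2.53510943e+01  1.26325137e+01 -1.97624532e+01 -1.75863207e-03
 -5.76213994e+01 -7.35964159e+00]
```

View pics/m5.png

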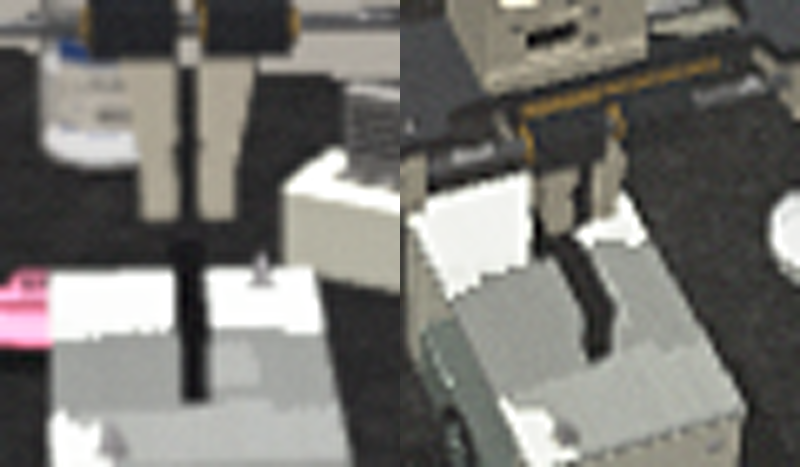

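```bash
python3 - <<'E'
from h import *
s=ctrl.snapshot('side');c=ctrl.snapshot('scene')
a=cv2.imread('pics/scene0.png');b=cv2.imread('pics/side0.png')
for q in (s,c):
  for dx in (-.05,.05): print(proj(q,[.675+dx,0,.211-.017]))
im=np.hstack([cv2.resize(b[90:160,160:260],(400,280),interpolation=2),cv2.resize(a[130:200,175:275],(400,280),interpolation=2)])
cv2.imwrite('pics/m6.png',im)
E
```

```text
[230.60977373 158.26381015]
[192.54199057 154.93733009]
[241.4044529  185.62349986]
[206.96429097 186.24342011]
```

View pics/m6.png

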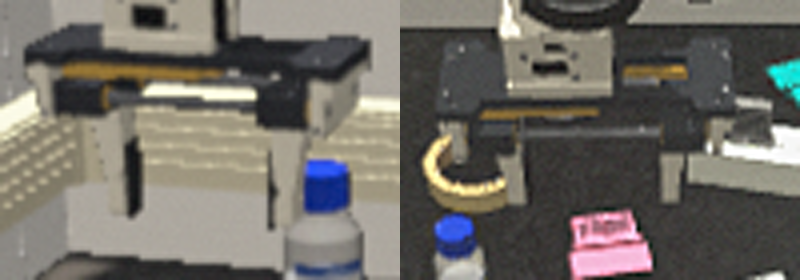

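```bash
python3 - <<'E'
from h import *
s=ctrl.snapshot('side');c=ctrl.snapshot('scene')
def tri(a,b):
    (o1,d1),(o2,d2)=a,b
    A=np.stack([d1,-d2],1);k=np.linalg.lstsq(A,o2-o1,rcond=None)[0]
    p,q=o1+k[0]*d1,o2+k[1]*d2;return ((p+q)/2).round(4),np.linalg.norm(p-q).round(4)
print(tri(ray(s,160+120/4,90+214/4),ray(c,175+115/4,130+203/4)))
print(tri(ray(s,160+278/4,90+228/4),ray(c,175+270/4,130+202/4)))
# now: left and right tips in m5 (scale 6.667)
k=400/60
print(tri(ray(s,225+160/k,150+218/k),ray(c,240+155/k,175+235/k)))
print(tri(ray(s,225+218/k,150+218/k),ray(c,240+205/k,175+216/k)))
E
```

```text
(array([0.7294, 0.0074, 0.2245]), np.float64(0.0052))
(array([0.6219, 0.0155, 0.2281]), np.float64(0.0))
(array([0.562 , 0.0662, 0.1604]), np.float64(0.0056))
(array([0.5414, 0.0574, 0.1603]), np.float64(0.0012))
```

```bash
python3 -m handwheel '[[0,0,0,0,0,0],[0,0,0,0,0,0],[0,0,0,0,0,0],[0,0,0,0,0,0],[0,0,0,0,0,0],[0,0,0.007,0,0,0],[0,0,0.015,0,0,0],[0,0,0.015,0,0,0]]' -1
python3 -m handwheel '[[0,0,0.005,0,0,0],[0,0,0.01,0,0,0],[0,0,0.01,0,0,0]]' -1
python3 - <<'E'
from h import *
s=snap('side');c=snap('scene');w=snap('wrist','w7.png')
im=np.hstack([cv2.resize(s['img'][150:230,210:300],(450,400),interpolation=2),cv2.resize(c['img'][175:255,220:290],(350,400),interpolation=2)])
cv2.imwrite('pics/m7.png',im)
E
```

```text
clock: 5.5
tool_pos: [0.5541, 0.0504, 0.1275]
orientation: [179.9, -0.0, -72.0]
force: [-0.8, 0.8, -0.3]
opening: 0.0749
clock: 5.88
tool_pos: [0.5544, 0.0505, 0.1181]
orientation: [180.0, -0.0, -72.0]
force: [-0.1, 0.0, 0.2]
opening: 0.0874
```

View pics/m7.png

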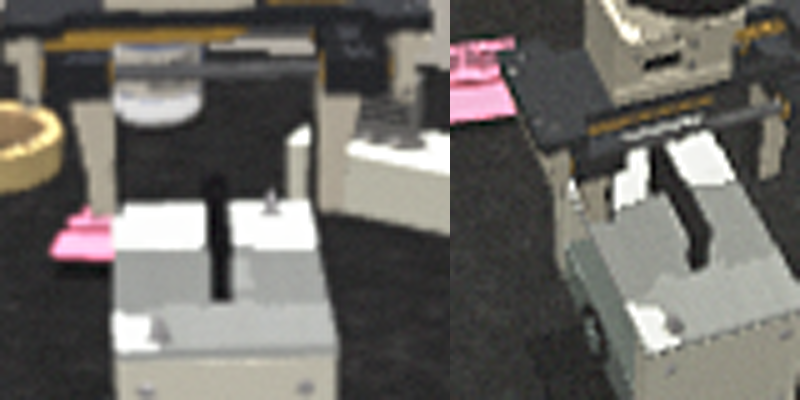

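```bash
python3 - <<'E'
from h import *
s=ctrl.snapshot('side')
t=ctrl.get_obs()['tool_pos']; yw=np.radians(18)
ex=np.array([np.cos(yw),np.sin(yw),0]);ey=np.array([-np.sin(yw),np.cos(yw),0])
for sg,u,v in ((1,230,192.6),(-1,276,192.4)):
  n=ey; p0=t+ey*.0095
  o,d=ray(s,u,v); k=(p0-o)@n/(d@n); P=o+k*d; print(P.round(4),(P-t)@ex, 'dz',P[2]-t[2])
E
```

```text
[0.6032 0.0763 0.1367] 0.05384663052628031 dz 0.01795503593395223
[0.5002 0.0429 0.1344] -0.05437521014815287 dz 0.015725000506918635
```

```bash
python3 -m handwheel '[[0,0,0.006,0,0,0],[0,0,0.012,0,0,0],[0,0,0.015,0,0,0],[0,0,0.018,0,0,0],[0,0,0.018,0,0,0]]' -1
python3 - <<'E'
from h import *
s=snap('side');c=snap('scene')
im=np.hstack([cv2.resize(s['img'][150:230,210:300],(450,400),interpolation=2),cv2.resize(c['img'][175:255,220:290],(350,400),interpolation=2)])
cv2.imwrite('pics/m8.png',im)
E
```

```text
clock: 6.7
tool_pos: [0.5546, 0.0505, 0.1003]
orientation: [180.0, -0.0, -72.0]
force: [-0.2, 0.2, 0.7]
opening: 0.0875
```

View pics/m8.png

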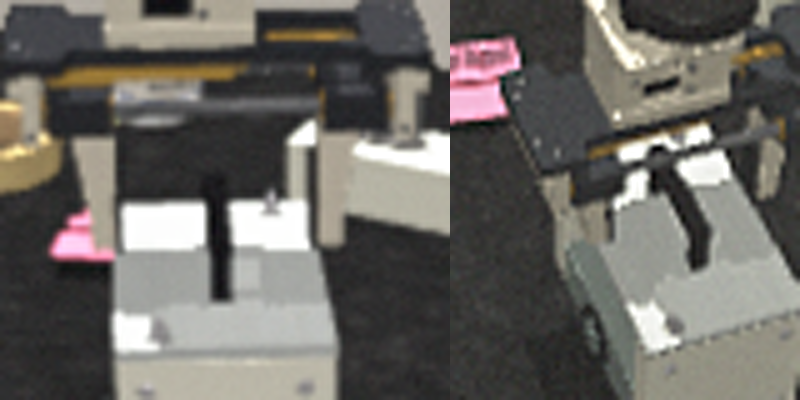

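```bash
python3 -m handwheel '[[0,0,0.005,0,0,0],[0,0,0.005,0,0,0],[0,0,0.005,0,0,0],[0,0,0.005,0,0,0],[0,0,0.005,0,0,0],[0,0,0.005,0,0,0],[0,0,0.005,0,0,0],[0,0,0.005,0,0,0]]' 1
python3 -m handwheel '[[0,0,0,0,0,0],[0,0,0,0,0,0],[0,0,0,0,0,0]]' 1
```

```text
clock: 7.8
tool_pos: [0.5547, 0.0506, 0.0956]
orientation: [180.0, -0.0, -72.0]
force: [-4.1, -1.3, 2.9]
opening: 0.0131
clock: 8.18
tool_pos: [0.5546, 0.0505, 0.0956]
orientation: [180.0, -0.0, -72.0]
force: [-1.5, -0.4, 1.1]
opening: 0.0121
```

```bash
python3 -m handwheel '[[0,0,-0.005,0,0,0],[0,0,-0.012,0,0,0],[0,0,-0.02,0,0,0],[0,0,-0.03,0,0,0],[0,0,-0.045,0,0,0],[0,0,-0.06,0,0,0],[0,0,-0.06,0,0,0],[0,0,-0.06,0,0,0]]' 1
python3 - <<'E'
from h import *
s=snap('side','s9.png');c=snap('scene','c9.png')
for u,v in ((203,322),(200,327)): print('wash base',onz(c,u,v,0).round(3))
for u,v in ((322,265),): print('timer',onz(c,u,v,0).round(3))
E
```

```text
clock: 9.18
tool_pos: [0.5545, 0.0506, 0.1554]
orientation: [180.0, 0.0, -72.0]
force: [0.2, 0.2, -1.4]
opening: 0.0116
wash base [0.734 0.317 0.   ]
wash base [0.741 0.33  0.   ]
timer [0.386 0.15  0.   ]
```

View pics/s9.png

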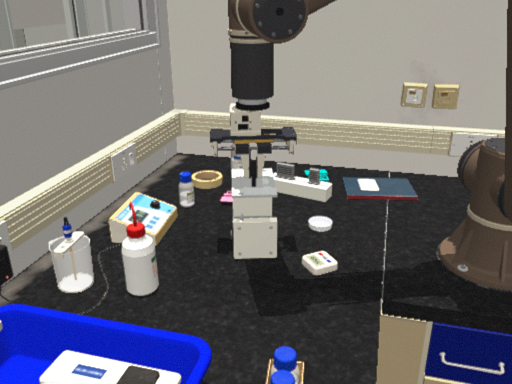

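View pics/c9.png

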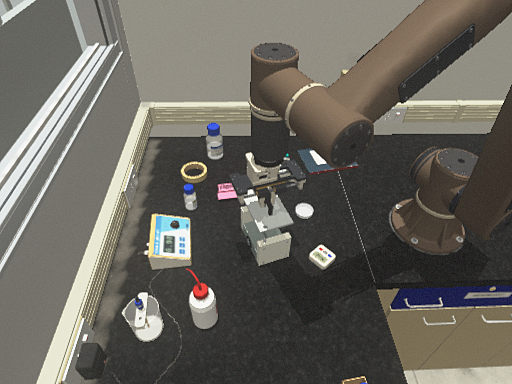

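```bash
python3 -m handwheel '[[-0.02,0,0,0,0,0],[-0.06,0,0,0,0,0],[-0.11,0,0,0,0,0],[-0.16,0,0,0,0,0],[-0.21,0,0,0,0,0],[-0.25,0,0,0,0,0],[-0.27,0,0,0,0,0],[-0.273,0,0,0,0,0]]' 1
python3 -m handwheel '[[0,0,0.02,0,0,0],[0,0,0.05,0,0,0],[0,0,0.08,0,0,0],[0,0,0.105,0,0,0],[0,0,0.125,0,0,0],[0,0,0.135,0,0,0],[0,0,0.14,0,0,0],[0,0,0.14,0,0,0]]' 1
python3 - <<'E'
from h import *
s=snap('side','s10.png');c=snap('scene','c10.png')
print(ctrl.get_obs()['force'])
E
```

```text
clock: 10.28
tool_pos: [0.47, 0.3109, 0.155]
orientation: [180.0, -0.0, -71.9]
force: [1.1, -0.4, -2.0]
opening: 0.0116
clock: 11.28
tool_pos: [0.4707, 0.3101, 0.0158]
orientation: [-180.0, 0.0, -72.0]
force: [-0.1, -0.8, -2.6]
opening: 0.0113
[ 0.33403634  0.22591046 -1.52197984]
```

View pics/s10.png

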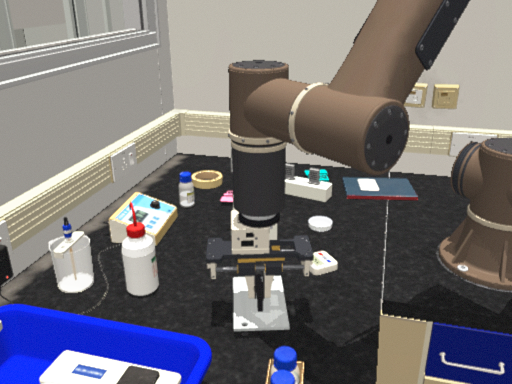

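View pics/c10.png

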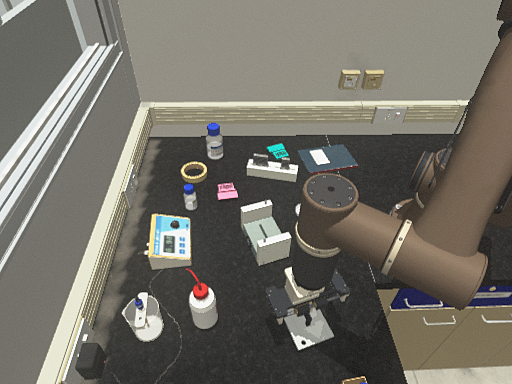

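```bash
python3 -m handwheel '[[0,0,0.005,0,0,0],[0,0,0.009,0,0,0],[0,0,0.012,0,0,0],[0,0,0.014,0,0,0],[0,0,0.0145,0,0,0],[0,0,0.0145,0,0,0]]' 1
```

```text
clock: 12.12
tool_pos: [0.4705, 0.3103, 0.0011]
orientation: [-180.0, 0.0, -72.0]
force: [0.0, -0.7, -1.5]
opening: 0.0117
```

```bash
python3 -m handwheel '[[0,0,0.0007,0,0,0],[0,0,0.0014,0,0,0],[0,0,0.0014,0,0,0],[0,0,0.0014,0,0,0]]' 1; python3 -m handwheel '[[0,0,0,0,0,0]]'
```

```text
clock: 12.62
tool_pos: [0.4706, 0.3104, 0.0005]
orientation: [-180.0, 0.0, -72.0]
force: [-1.9, -1.0, 6.8]
opening: 0.0116
clock: 12.75
tool_pos: [0.4706, 0.3104, 0.0005]
orientation: [-180.0, 0.0, -72.0]
force: [-2.7, -0.6, 6.8]
opening: 0.0115
```

```bash
python3 -m handwheel '[[0,0,0,0,0,0],[0,0,0,0,0,0],[0,0,0,0,0,0],[0,0,0,0,0,0],[0,0,0,0,0,0],[0,0,0,0,0,0]]' -1;  python3 -m handwheel '[[0,0,-0.02,0,0,0],[0,0,-0.06,0,0,0],[0,0,-0.11,0,0,0],[0,0,-0.16,0,0,0],[0,0,-0.2,0,0,0],[0,0,-0.2,0,0,0]]' -1
```

```text
clock: 13.5
tool_pos: [0.4704, 0.3102, -0.0004]
orientation: [180.0, -0.0, -72.0]
force: [-0.5, 0.0, -0.0]
opening: 0.066
clock: 14.25
tool_pos: [0.4718, 0.3116, 0.2035]
orientation: [-179.7, 0.2, -72.0]
force: [0.5, 0.3, -0.6]
opening: 0.0874
```

```bash
python3 - <<'E'
from h import *
s=snap('side','s11.png');c=snap('scene','c11.png')
im=cv2.resize(c['img'][140:270,235:315],(480,780),interpolation=2)[:600]
cv2.imwrite('pics/m11a.png',cv2.resize(c['img'][145:195,235:310],(780,520),interpolation=2))
cv2.imwrite('pics/m11b.png',cv2.resize(c['img'][195:270,230:300],(560,600),interpolation=2))
E
```

```text
(no output)
```

View pics/m11a.png

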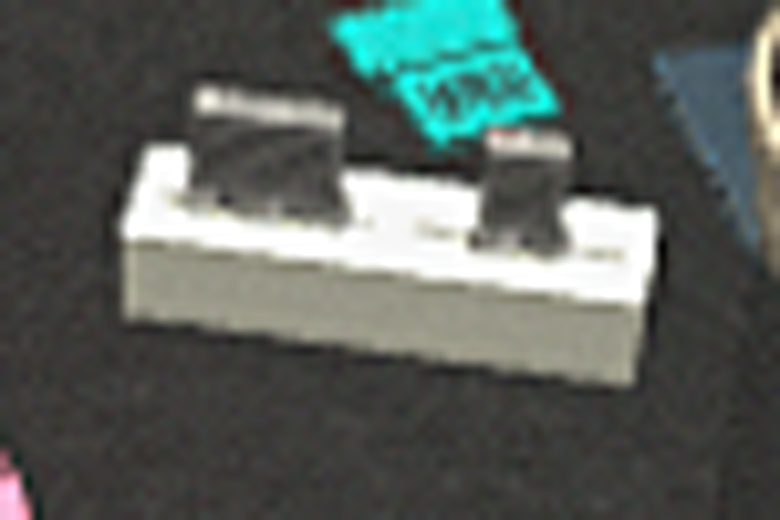

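View pics/m11b.png

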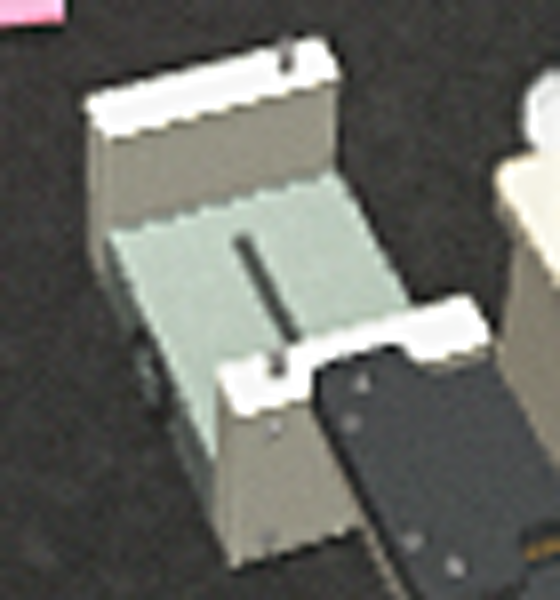

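View pics/c11.png

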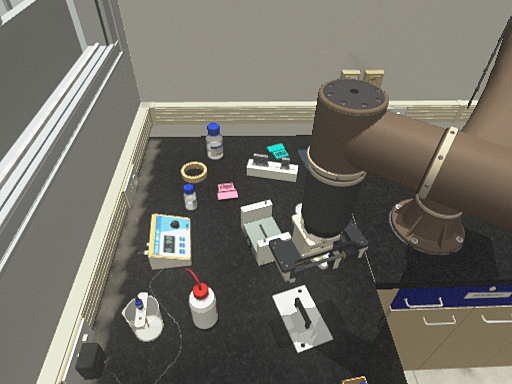

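```bash
python3 - <<'E'
from h import *
c=ctrl.snapshot('scene');k=10.4
f=lambda u,v,z:onz(c,235+u/k,145+v/k,z)
P=[f(125,240,.04),f(640,300,.04),f(655,208,.04),f(155,148,.04)]
for p in P: print(p.round(4))
print(np.mean(P,0))
G=[f(195,100,.086),f(343,115,.086)];print(G, np.mean(G,0))
k=8;g=lambda u,v,z:onz(c,230+u/k,195+v/k,z)
# slot: visible top end (243,237)
print('slot far end',g(243,237,.04)); print('pins',g(288,50,.105),g(278,362,.105))
E
```

```text
[ 0.6002 -0.2619  0.04  ]
[ 0.4175 -0.2243  0.04  ]
[ 0.4052 -0.2754  0.04  ]
[ 0.5875 -0.3147  0.04  ]
[ 0.50259141 -0.2690727   0.04      ]
[array([ 0.57463165, -0.28429914,  0.086     ]), array([ 0.52220516, -0.27445859,  0.086     ])] [ 0.54841841 -0.27937887  0.086     ]
slot far end [0.56606979 0.01883076 0.04      ]
pins [ 0.547911   -0.02138243  0.105     ] [0.56217118 0.1329748  0.105     ]
```

```bash
python3 -m handwheel '[[0.03,0.005,-0.01,0,0,-0.05],[0.08,0.015,-0.03,0,0,-0.14],[0.13,0.025,-0.04,0,0,-0.24],[0.18,0.034,-0.04,0,0,-0.34],[0.23,0.043,-0.04,0,0,-0.44],[0.28,0.052,-0.04,0,0,-0.54],[0.33,0.061,-0.04,0,0,-0.64],[0.33,0.061,-0.04,0,0,-0.64]]' -1
python3 - <<'E'
from h import *
o=ctrl.get_obs();p=o['tool_pos'];R=Ro.from_euler('xyz',o['orientation'],degrees=True)
T=Ro.from_euler('xyz',[180,0,-12],degrees=True)
print(R.inv().apply(np.array([.5485,-.279,.20])-p),(R.inv()*T).as_rotvec())
E
```

```text
clock: 15.4
tool_pos: [0.5136, -0.0254, 0.238]
orientation: [179.8, 0.1, -35.5]
force: [0.1, -0.5, -0.5]
opening: 0.0881
[0.17576432 0.18608531 0.03812387] [ 0.00224897  0.00242558 -0.41020929]
```

```bash
python3 -m handwheel '[[0.035,0.035,0,0,0,-0.08],[0.07,0.075,0,0,0,-0.17],[0.11,0.115,0.01,0,0,-0.26],[0.145,0.155,0.02,0,0,-0.34],[0.17,0.18,0.03,0,0,-0.4],[0.176,0.186,0.038,0,0,-0.41],[0.176,0.186,0.038,0,0,-0.41],[0.176,0.186,0.038,0,0,-0.41]]' -1
python3 - <<'E'
from h import *
s=snap('wrist','w12.png')
E
```

```text
clock: 16.4
tool_pos: [0.5505, -0.2748, 0.2018]
orientation: [-180.0, 0.0, -11.8]
force: [0.5, 0.4, 0.7]
opening: 0.0879
```

View pics/w12.png

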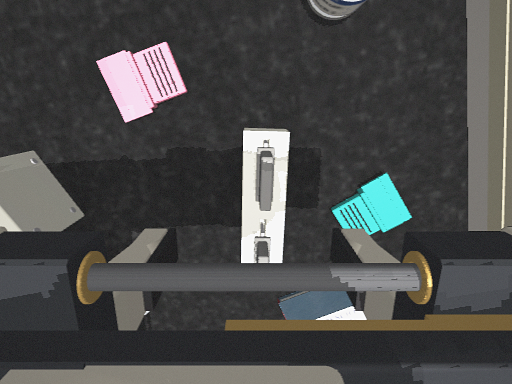

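```bash
python3 - <<'E'
from h import *
s=snap('wrist')
cv2.imwrite('pics/w12c.png',cv2.resize(s['img'][120:240,220:310],(450,600),interpolation=2))
E
```

```text
(no output)
```

View pics/w12c.png

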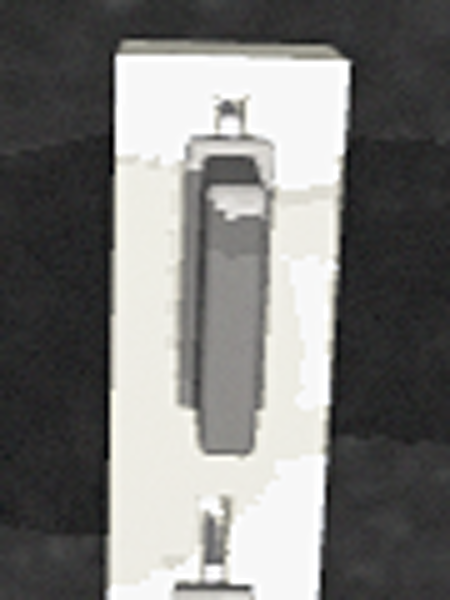

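```bash
python3 - <<'E'
from h import *
s=ctrl.snapshot('wrist')
f=lambda u,v,z:onz(s,220+u/5,120+v/5,z)
G=[f(207,185,.086),f(268,185,.086),f(197,453,.086),f(252,453,.086)]
for g in G: print(g.round(4))
c=np.mean(G,0);print('grip',c.round(4),'ang',np.degrees(np.arctan2(*((G[0]+G[1]-G[2]-G[3])[1::-1]))))
L=[f(117,55,.04),f(107,590,.04),f(350,62,.04),f(325,590,.04)]
for g in L: print(g.round(4))
for a,b in ((0,1),(2,3)): print(np.degrees(np.arctan2(*((L[a]-L[b])[1::-1]))))
e=(L[0]+L[2])/2; ax=np.array([np.cos(np.radians(-12)),np.sin(np.radians(-12)),0]); print('blade ctr from rack end',e-ax*.048)
o=ctrl.get_obs();p=o['tool_pos'];R=Ro.from_euler('xyz',o['orientation'],degrees=True)
print(R.inv().apply(c-p))
E
```

```text
[ 0.5753 -0.2878  0.086 ]
[ 0.5729 -0.2993  0.086 ]
[ 0.5221 -0.2749  0.086 ]
[ 0.5198 -0.2859  0.086 ]
grip [ 0.5475 -0.287   0.086 ] ang -13.847607118728735
[ 0.5992 -0.2737  0.04  ]
[ 0.4756 -0.2441  0.04  ]
[ 0.5873 -0.3231  0.04  ]
[ 0.4648 -0.2956  0.04  ]
-13.471742078986416
-12.638561622649043
blade ctr from rack end [ 0.54631281 -0.28843943  0.04      ]
[-0.0008059   0.01236843  0.11640242]
```

```bash
python3 -m handwheel '[[-0.001,0.004,0.02,0,0,0.02],[-0.001,0.008,0.04,0,0,0.02],[-0.001,0.0124,0.07,0,0,0.02],[-0.001,0.0124,0.095,0,0,0.02],[-0.001,0.0124,0.105,0,0,0.02],[-0.001,0.0124,0.105,0,0,0.02]]' -1
python3 - <<'E'
from h import *
s=snap('wrist','w13.png');c=snap('scene');d=snap('side')
cv2.imwrite('pics/m13.png',np.hstack([cv2.resize(c['img'][120:200,210:310],(400,320),interpolation=2),cv2.resize(d['img'][130:210,220:340],(400,267),interpolation=2) if 0 else cv2.resize(d['img'][130:210,230:330],(400,320),interpolation=2)]))
E
```

```text
clock: 17.3
tool_pos: [0.5469, -0.2876, 0.0968]
orientation: [180.0, 0.0, -13.0]
force: [1.2, 0.5, 1.2]
opening: 0.0876
```

View pics/w13.png

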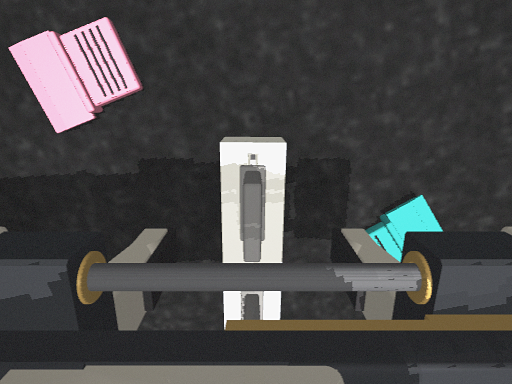

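View pics/m13.png

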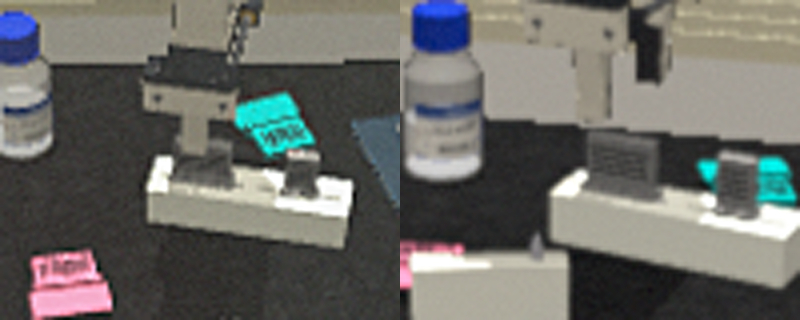

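```bash
python3 - <<'E'
from h import *
s=ctrl.snapshot('wrist')
cv2.imwrite('pics/w13c.png',cv2.resize(s['img'][130:270,200:305],(450,600),interpolation=2))
o=ctrl.get_obs();p=o['tool_pos'];R=Ro.from_euler('xyz',o['orientation'],degrees=True)
for z in (.05,0,.1): print(proj(s,p-[0,0,p[2]-z]))
E
```

```text
[253.54757133 206.81974139]
[253.57944198 189.13317247]
[253.49932207 233.59559368]
```

View pics/w13c.png

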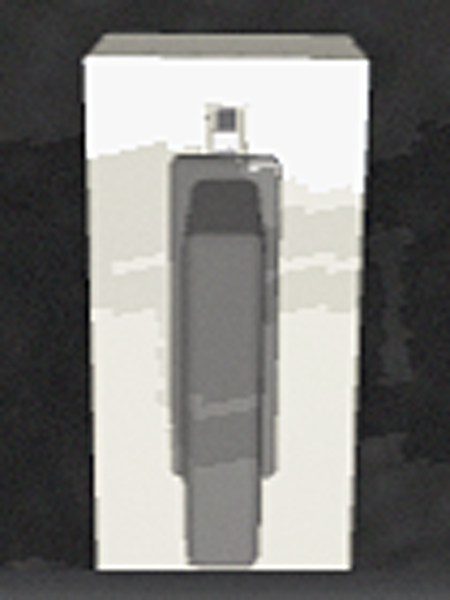

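```bash
python3 -m handwheel '[[0,-0.0006,0.015,0,0,0],[0,-0.0006,0.035,0,0,0],[0,-0.0006,0.05,0,0,0],[0,-0.0006,0.058,0,0,0],[0,-0.0006,0.061,0,0,0],[0,-0.0006,0.061,0,0,0]]' -1
python3 - <<'E'
from h import *
c=snap('scene');d=snap('side')
cv2.imwrite('pics/m14.png',np.hstack([cv2.resize(c['img'][120:200,210:310],(400,320),interpolation=2),cv2.resize(d['img'][130:210,230:330],(400,320),interpolation=2)]))
E
```

```text
clock: 18.25
tool_pos: [0.5471, -0.2874, 0.0358]
orientation: [180.0, -0.0, -13.0]
force: [0.3, -0.0, -1.2]
opening: 0.0877
```

View pics/m14.png

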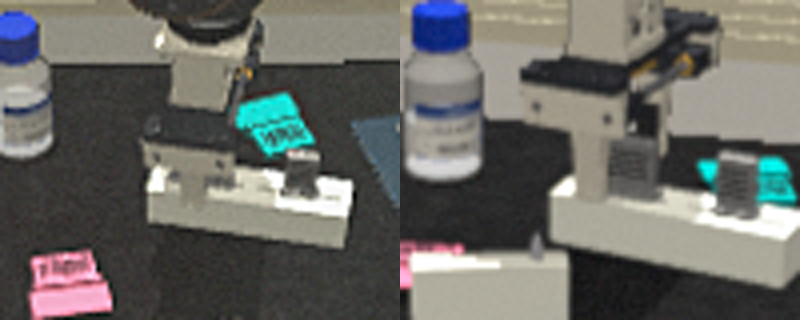

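```bash
python3 -m handwheel '[[0,0,0,0,0,0],[0,0,0,0,0,0],[0,0,0,0,0,0],[0,0,0,0,0,0],[0,0,0,0,0,0],[0,0,0,0,0,0],[0,0,0,0,0,0],[0,0,0,0,0,0]]' 1
python3 -m handwheel '[[0,0,0,0,0,0],[0,0,0,0,0,0],[0,0,0,0,0,0]]' 1
```

```text
clock: 19.35
tool_pos: [0.547, -0.2873, 0.0356]
orientation: [-180.0, 0.0, -13.0]
force: [0.1, 0.9, 0.8]
opening: 0.0131
clock: 19.73
tool_pos: [0.5469, -0.2873, 0.0356]
orientation: [-180.0, 0.0, -13.0]
force: [-0.2, 0.5, -0.6]
opening: 0.0119
```

```bash
python3 -m handwheel '[[0,0,-0.005,0,0,0],[0,0,-0.013,0,0,0],[0,0,-0.025,0,0,0],[0,0,-0.04,0,0,0],[0,0,-0.065,0,0,0],[0,0,-0.1,0,0,0],[0,0,-0.135,0,0,0],[0,0,-0.135,0,0,0]]' 1
python3 - <<'E'
from h import *
c=snap('scene','c15.png');d=snap('side');w=snap('wrist','w15.png')
cv2.imwrite('pics/m15.png',np.hstack([cv2.resize(c['img'][110:210,200:300],(400,400),interpolation=2),cv2.resize(d['img'][90:190,230:330],(400,400),interpolation=2)]))
E
```

```text
clock: 20.72
tool_pos: [0.5489, -0.288, 0.1753]
orientation: [180.0, -0.4, -13.0]
force: [-0.2, 0.6, -2.3]
opening: 0.012
```

View pics/m15.png

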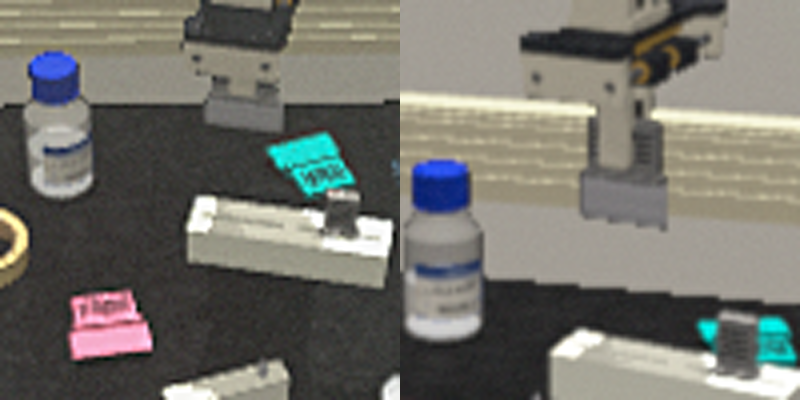

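View pics/w15.png

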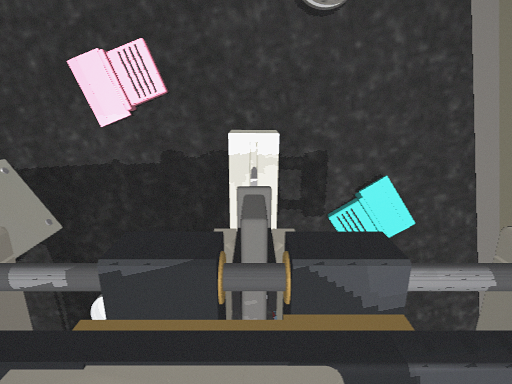

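View pics/c15.png

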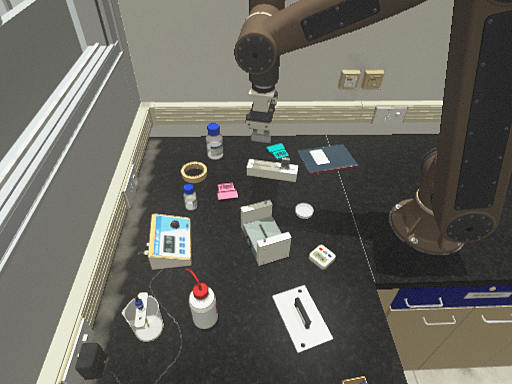

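```bash
python3 - <<'E'
from h import *
p=np.array([.547,-.287,.170]);R=Ro.from_euler('xyz',[180,0,-13],degrees=True)
T=Ro.from_euler('xyz',[180,0,-72],degrees=True)
print(R.inv().apply(np.array([.526,.135,.19])-p),(R.inv()*T).as_rotvec())
E
```

```text
[-0.11539112 -0.4064602  -0.02      ] [ 1.61098328e-33 -1.26107301e-16  1.02974426e+00]
```

```bash
python3 -m handwheel '[[-0.006,-0.02,-0.01,0,0,0.05],[-0.019,-0.065,-0.02,0,0,0.17],[-0.033,-0.115,-0.02,0,0,0.3],[-0.047,-0.165,-0.02,0,0,0.42],[-0.061,-0.215,-0.02,0,0,0.55],[-0.075,-0.265,-0.02,0,0,0.68],[-0.09,-0.315,-0.02,0,0,0.81],[-0.104,-0.365,-0.02,0,0,0.93]]' 1
python3 -m handwheel '[[0,0,0,0,0,0],[0,0,0,0,0,0]]' 1
python3 - <<'E'
from h import *
o=ctrl.get_obs();p=o['tool_pos'];R=Ro.from_euler('xyz',o['orientation'],degrees=True)
T=Ro.from_euler('xyz',[180,0,-72],degrees=True)
print(R.inv().apply(np.array([.526,.135,.19])-p),(R.inv()*T).as_rotvec())
E
```

```text
clock: 21.88
tool_pos: [0.5267, 0.0932, 0.1899]
orientation: [179.9, -0.0, -66.5]
force: [0.6, -0.2, 0.3]
opening: 0.0118
clock: 22.12
tool_pos: [0.5271, 0.0917, 0.1899]
orientation: [179.9, -0.0, -66.2]
force: [0.3, -0.5, -1.0]
opening: 0.012
[-0.04009378 -0.01649816 -0.00013542] [ 0.00174889 -0.00021431  0.10156871]
```

```bash
python3 -m handwheel '[[-0.02,-0.008,0,0,0,0.05],[-0.04,-0.0165,0,0,0,0.101],[-0.04,-0.0165,0,0,0,0.101],[-0.04,-0.0165,0,0,0,0.101],[-0.04,-0.0165,0,0,0,0.101]]' 1
python3 - <<'E'
from h import *
snap('wrist','w16.png');print(ctrl.get_obs()['tool_pos'])
E
```

```text
clock: 22.75
tool_pos: [0.5267, 0.134, 0.1906]
orientation: [180.0, -0.0, -72.1]
force: [-0.5, 0.1, -1.0]
opening: 0.0121
[0.52668828 0.13410884 0.19064554]
```

View pics/w16.png

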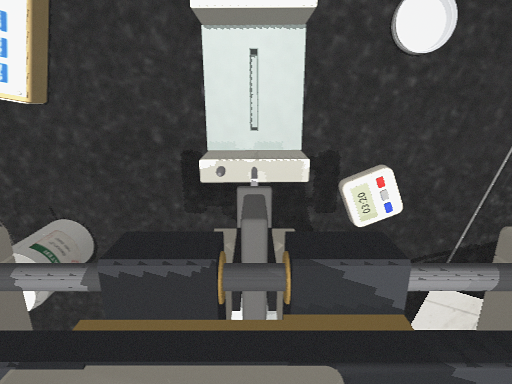

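```bash
python3 - <<'E'
from h import *
s=snap('wrist')
im=s['img'];cv2.imwrite('pics/w16c.png',cv2.resize(im[35:190,190:320],(503,600),interpolation=2))
sub=cv2.cvtColor(im,cv2.COLOR_BGR2GRAY)[35:145,235:275]
m=(sub<120).astype(np.uint8);n,l,st,ce=cv2.connectedComponentsWithStats(m)
for i in range(1,n):
  if st[i,4]>30: print(st[i]+[235,35,0,0,0],ce[i]+[235,35])
o=ctrl.get_obs();p=o['tool_pos'];R=Ro.from_euler('xyz',o['orientation'],degrees=True)
for z in (.04,.07): print(proj(s,[p[0],p[1],z]),proj(s,p+R.apply([.09,0,p[2]-z])))
A=[onz(s,253.5,48,.04),onz(s,253.5,130.5,.04)];print(A,np.linalg.norm(A[0]-A[1]))
m=(A[0]+A[1])/2;print(m,R.inv().apply(m-p), np.degrees(np.arctan2(*(A[0]-A[1])[1::-1])))
E
```

```text
[250  49   7   8  39] [253.23076923  51.64102564]
[253.69378921 176.06388188] [253.63687902  89.33064554]
[253.70880454 183.05040394] [253.64530925  88.00685823]
[array([0.56618579, 0.01230019, 0.04      ]), array([0.54193858, 0.08760542, 0.04      ])] 0.07911260879545202
[0.55406219 0.0499528  0.04      ] [ 8.86287747e-02 -1.39615884e-04  1.50677784e-01] -72.15217822457194
```

View pics/w16c.png

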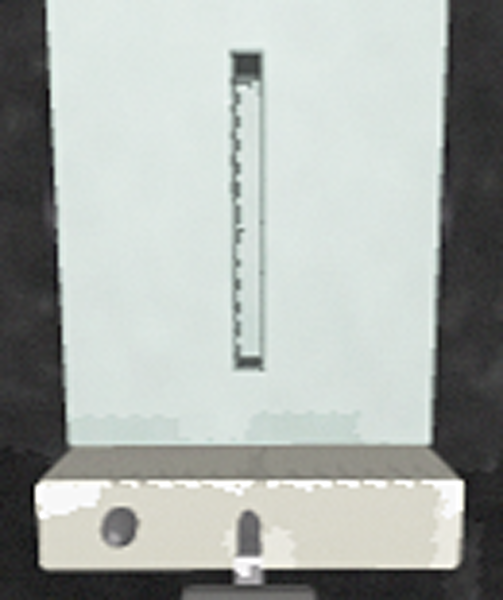

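```bash
python3 -m handwheel '[[0.03,0,0,0,0,0],[0.065,0,0,0,0,0],[0.0885,0.0003,0,0,0,0],[0.0885,0.0003,0.015,0,0,0],[0.0885,0.0003,0.045,0,0,0],[0.0885,0.0003,0.08,0,0,0],[0.0885,0.0003,0.105,0,0,0],[0.0885,0.0003,0.113,0,0,0]]' 1
python3 -m handwheel '[[0,0,0,0,0,0],[0,0,0,0,0,0]]' 1
python3 - <<'E'
from h import *
c=snap('scene');d=snap('side');w=snap('wrist','w17.png')
cv2.imwrite('pics/m17.png',np.hstack([cv2.resize(c['img'][180:270,220:310],(400,400),interpolation=2),cv2.resize(d['img'][160:250,210:300],(400,400),interpolation=2)]))
E
```

```text
clock: 23.85
tool_pos: [0.5522, 0.0506, 0.0756]
orientation: [179.8, -0.0, -72.1]
force: [0.9, 0.6, -0.8]
opening: 0.0118
clock: 24.1
tool_pos: [0.5544, 0.0511, 0.0787]
orientation: [-179.9, 0.0, -72.0]
force: [0.1, -0.4, -0.4]
opening: 0.0119
```

View pics/m17.png

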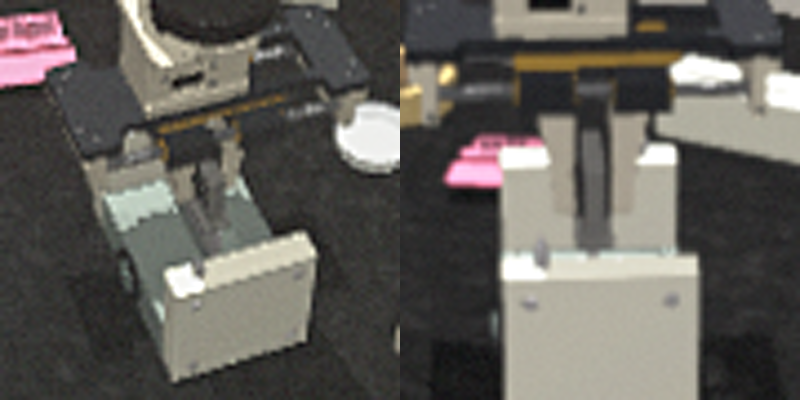

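View pics/w17.png

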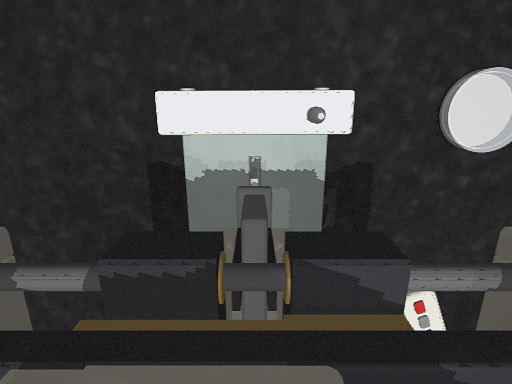

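```bash
python3 -m handwheel '[[-0.0005,0,0.005,0,0,0],[-0.0005,0,0.01,0,0,0],[-0.0005,0,0.014,0,0,0],[-0.0005,0,0.018,0,0,0],[-0.0005,0,0.018,0,0,0]]' 1
python3 - <<'E'
from h import *
c=snap('scene');w=snap('wrist')
cv2.imwrite('pics/m18.png',np.hstack([cv2.resize(c['img'][180:270,220:310],(400,400),interpolation=2),cv2.resize(w['img'][90:240,180:330],(400,400),interpolation=2)]))
E
```

```text
clock: 24.88
tool_pos: [0.5532, 0.051, 0.0592]
orientation: [179.9, -0.0, -72.1]
force: [0.3, 0.1, -1.2]
opening: 0.012
```

View pics/m18.png

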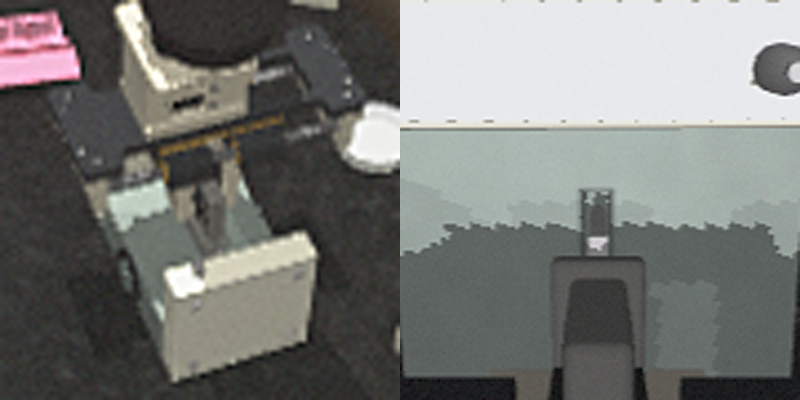

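```bash
python3 -m handwheel '[[0,0,0.006,0,0,0],[0,0,0.012,0,0,0],[0,0,0.017,0,0,0],[0,0,0.021,0,0,0],[0,0,0.0235,0,0,0],[0,0,0.0235,0,0,0]]' 1
```

```text
clock: 25.72
tool_pos: [0.5535, 0.0511, 0.036]
orientation: [180.0, -0.0, -72.1]
force: [-0.2, 0.3, -0.9]
opening: 0.0119
```

```bash
python3 -m handwheel '[[0,0,0.001,0,0,0],[0,0,0.0016,0,0,0],[0,0,0.0016,0,0,0],[0,0,0.0016,0,0,0]]' 1
```

```text
clock: 26.22
tool_pos: [0.5537, 0.0512, 0.0356]
orientation: [-180.0, -0.0, -72.0]
force: [-2.3, 1.3, 8.6]
opening: 0.0117
```

```bash
python3 -m handwheel '[[0,0,-0.001,0,0,0],[0,0,-0.001,0,0,0],[0,0,-0.001,0,0,0],[0,0,-0.001,0,0,0],[0,0,-0.001,0,0,0],[0,0,-0.001,0,0,0]]' -1;  python3 -m handwheel '[[0,0,-0.01,0,0,0],[0,0,-0.03,0,0,0],[0,0,-0.06,0,0,0],[0,0,-0.1,0,0,0],[0,0,-0.15,0,0,0],[-0.03,0,-0.18,0,0,0],[-0.08,0,-0.18,0,0,0],[-0.13,0,-0.18,0,0,0]]' -1
python3 - <<'E'
from h import *
c=snap('scene');d=snap('side');w=snap('wrist','w19.png')
cv2.imwrite('pics/m19.png',np.hstack([cv2.resize(c['img'][180:270,220:310],(400,400),interpolation=2),cv2.resize(d['img'][160:250,210:300],(400,400),interpolation=2)]))
E
```

```text
clock: 26.98
tool_pos: [0.5535, 0.0511, 0.0355]
orientation: [180.0, -0.0, -72.1]
force: [-0.1, -0.0, -0.3]
opening: 0.0664
clock: 27.98
tool_pos: [0.5131, 0.1759, 0.2171]
orientation: [-179.9, 0.0, -72.1]
force: [1.4, 0.8, -0.2]
opening: 0.0878
```

View pics/m19.png

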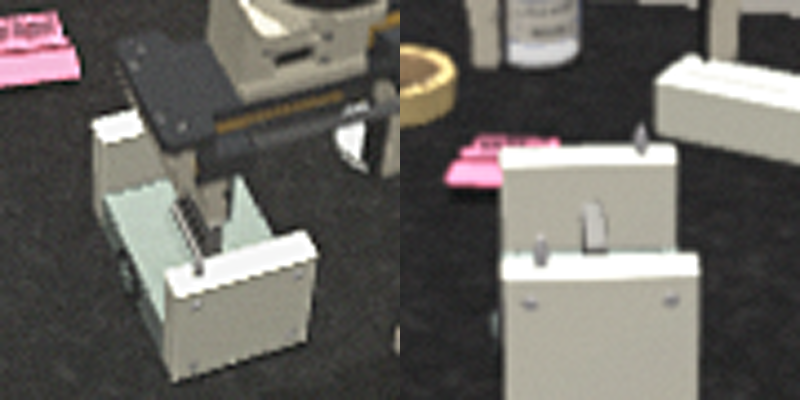

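View pics/w19.png

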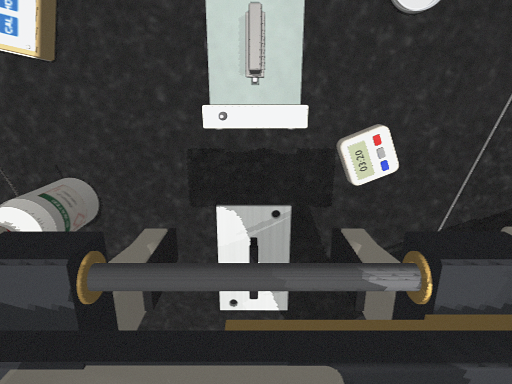

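```bash
cat >> h.py <<'E'
def delta(tgt,yaw):
    o=ctrl.get_obs();p=o['tool_pos'];R=Ro.from_euler('xyz',o['orientation'],degrees=True)
    T=Ro.from_euler('xyz',[180,0,yaw],degrees=True)
    print(R.inv().apply(np.array(tgt)-p).round(4),(R.inv()*T).as_rotvec().round(4))
E
python3 - <<'E'
from h import *
delta([.4705,.3103,.10],-72)
E
```

```text
[-0.1401 -0.0012  0.1165] [-0.001   0.0004  0.0022]
```

```bash
python3 -m handwheel '[[-0.04,0,0,0,0,0],[-0.09,0,0.02,0,0,0],[-0.13,-0.001,0.06,0,0,0.001],[-0.14,-0.001,0.1,0,0,0.002],[-0.1415,-0.001,0.115,0,0,0.002],[-0.1415,-0.001,0.115,0,0,0.002],[-0.1415,-0.001,0.115,0,0,0.002]]' -1
python3 - <<'E'
from h import *
delta([.4705,.3103,.0],-72)
w=snap('wrist','w20.png')
E
```

```text
clock: 29.0
tool_pos: [0.4721, 0.3097, 0.1022]
orientation: [-179.9, 0.1, -72.2]
force: [-0.1, 0.3, 0.3]
opening: 0.0875
[-0.0009  0.0015  0.1022] [-0.0021  0.0009 -0.0039]
```

View pics/w20.png

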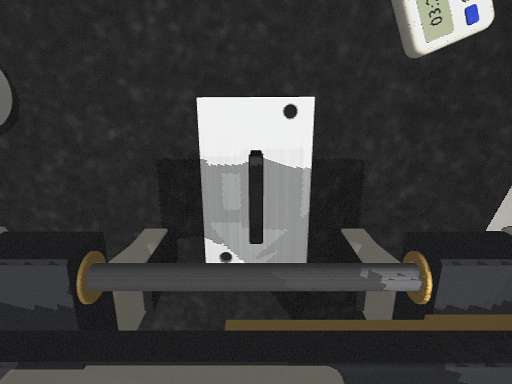

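```bash
python3 -m handwheel '[[-0.0005,0.001,0.025,0,0,-0.003],[-0.0005,0.001,0.055,0,0,-0.003],[-0.0005,0.001,0.08,0,0,-0.003],[-0.0005,0.001,0.095,0,0,-0.003],[-0.0005,0.001,0.1005,0,0,-0.003],[-0.0005,0.001,0.1005,0,0,-0.003],[-0.0005,0.001,0.1005,0,0,-0.003]]' -1
python3 - <<'E'
from h import *
delta([.4705,.3103,.0],-72)
E
```

```text
clock: 29.92
tool_pos: [0.4702, 0.3105, 0.001]
orientation: [-179.9, 0.0, -72.0]
force: [-0.5, 0.4, -0.0]
opening: 0.0876
[ 0.0003 -0.0002  0.001 ] [-0.0013  0.0008  0.0001]
```

```bash
python3 -m handwheel '[[0.0002,0,0.0005,0,0,0],[0.0002,0,0.0005,0,0,0],[0.0002,0,0.0005,0,0,0],[0.0002,0,0.0005,0,0,0],[0.0002,0,0.0005,0,0,0],[0.0002,0,0.0005,0,0,0],[0.0002,0,0.0005,0,0,0],[0.0002,0,0.0005,0,0,0]]' 1
python3 -m handwheel '[[0,0,0,0,0,0],[0,0,0,0,0,0],[0,0,0,0,0,0],[0,0,0,0,0,0]]' 1
```

```text
clock: 30.92
tool_pos: [0.4698, 0.3098, -0.0004]
orientation: [-180.0, 0.0, -72.0]
force: [2.9, 2.1, -0.7]
opening: 0.013
clock: 31.42
tool_pos: [0.4699, 0.3098, -0.0004]
orientation: [-180.0, 0.0, -72.0]
force: [1.8, 0.7, -0.1]
opening: 0.0117
```

```bash
python3 -m handwheel '[[0,0,-0.01,0,0,0],[0,0,-0.03,0,0,0],[0,0,-0.06,0,0,0],[0,0,-0.1,0,0,0],[0,0,-0.135,0,0,0],[0,0,-0.155,0,0,0],[0,0,-0.155,0,0,0]]' 1
python3 -m handwheel '[[0.02,0,0,0,0,0],[0.06,0,0,0,0,0],[0.11,0,0,0,0,0],[0.16,0,0,0,0,0],[0.21,0,0,0,0,0],[0.25,0,0,0,0,0],[0.27,0,0,0,0,0],[0.273,0,0,0,0,0]]' 1
python3 -m handwheel '[[0,0,0,0,0,0],[0,0,0,0,0,0],[0,0,0,0,0,0]]' 1
python3 - <<'E'
from h import *
delta([.5546,.0505,.12],-72)
E
```

```text
clock: 32.3
tool_pos: [0.4703, 0.3104, 0.1565]
orientation: [-179.8, 0.1, -72.0]
force: [-0.3, -0.2, -2.1]
opening: 0.0114
clock: 33.3
tool_pos: [0.5533, 0.0478, 0.153]
orientation: [179.8, -0.0, -72.2]
force: [-0.4, 0.8, -2.2]
opening: 0.0117
clock: 33.67
tool_pos: [0.5539, 0.0507, 0.1545]
orientation: [180.0, 0.0, -71.9]
force: [-0.6, 0.3, -2.5]
opening: 0.0116
[ 0.0004 -0.0006  0.0345] [0.     0.0001 0.0009]
```

```bash
python3 -m handwheel '[[0.0004,-0.0006,0.012,0,0,0],[0.0004,-0.0006,0.025,0,0,0],[0.0004,-0.0006,0.035,0,0,0],[0.0004,-0.0006,0.037,0,0,0],[0.0004,-0.0006,0.037,0,0,0],[0.0004,-0.0006,0.037,0,0,0]]' 1
python3 - <<'E'
from h import *
delta([.5546,.0505,.0946],-72)
c=snap('scene');d=snap('side');w=snap('wrist','w21.png')
cv2.imwrite('pics/m21.png',np.hstack([cv2.resize(c['img'][180:270,220:310],(400,400),interpolation=2),cv2.resize(d['img'][160:250,210:300],(400,400),interpolation=2)]))
E
```

```text
clock: 34.42
tool_pos: [0.5552, 0.05, 0.118]
orientation: [-180.0, -0.0, -72.0]
force: [0.2, -0.6, -1.9]
opening: 0.0118
[-0.0007  0.0004  0.0234] [-0.0007 -0.     -0.0001]
```

View pics/m21.png

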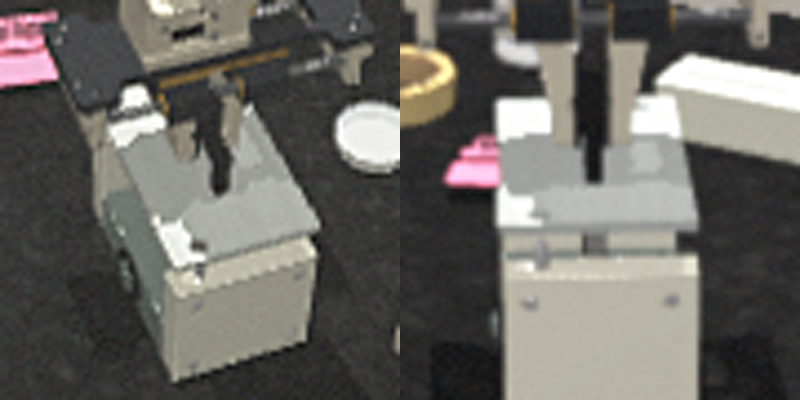

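View pics/w21.png

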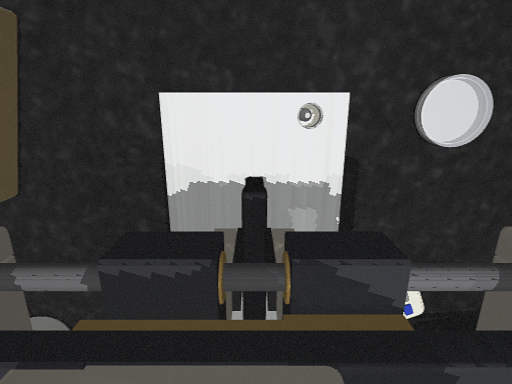

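```bash
python3 -m handwheel '[[-0.0005,0.0003,0.005,0,0,0],[-0.0005,0.0003,0.009,0,0,0],[-0.0005,0.0003,0.013,0,0,0],[-0.0005,0.0003,0.013,0,0,0]]' 1
python3 - <<'E'
from h import *
delta([.5546,.0505,.0946],-72)
w=snap('wrist');cv2.imwrite('pics/w22.png',cv2.resize(w['img'][80:240,140:360],(770,560),interpolation=2))
E
```

```text
clock: 35.08
tool_pos: [0.5541, 0.0502, 0.104]
orientation: [179.9, -0.0, -72.0]
force: [-0.3, 0.5, -1.7]
opening: 0.0115
[-0.0002 -0.0006  0.0094] [ 0.0009 -0.0001 -0.0002]
```

View pics/w22.png

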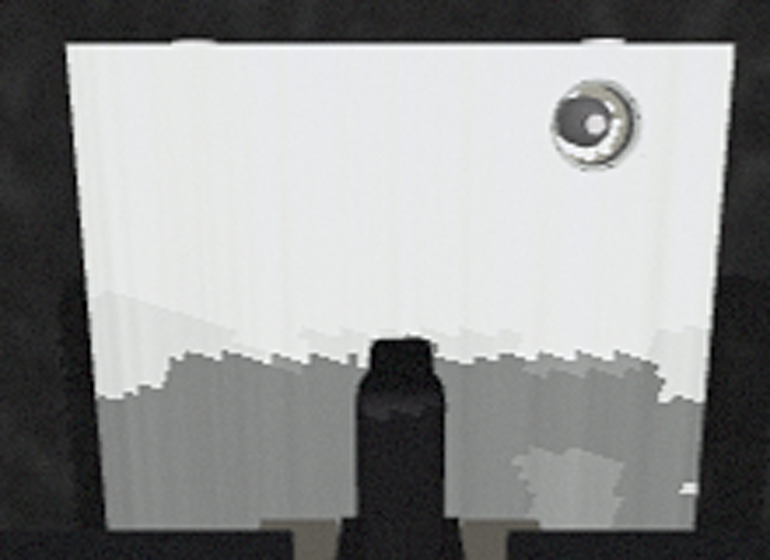

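Pins are centred well in the hole (tip at crop (595,124), hole centre (597,124)), no side force. Lowering on.

```bash
python3 -m handwheel '[[0,0,0.003,0,0,0],[0,0,0.006,0,0,0],[0,0,0.0085,0,0,0],[0,0,0.0085,0,0,0]]' 1;python3 -m handwheel '[[0,0,0.0007,0,0,0],[0,0,0.0014,0,0,0],[0,0,0.0014,0,0,0],[0,0,0.0014,0,0,0]]' 1
```

```text
clock: 35.62
tool_pos: [0.5542, 0.0502, 0.0958]
orientation: [180.0, -0.0, -72.0]
force: [0.1, -0.4, -2.1]
opening: 0.0118
clock: 36.12
tool_pos: [0.5544, 0.0503, 0.0947]
orientation: [-180.0, 0.0, -72.0]
force: [-0.2, -0.2, -2.1]
opening: 0.0117
```

```bash
python3 -m handwheel '[[0,0,0.0007,0,0,0],[0,0,0.0012,0,0,0],[0,0,0.0012,0,0,0],[0,0,0.0012,0,0,0]]' 1
```

```text
clock: 36.62
tool_pos: [0.5545, 0.0503, 0.0946]
orientation: [-180.0, -0.0, -72.0]
force: [-4.0, -0.0, 6.7]
opening: 0.0116
```

Contact (about 9 N) exactly at the expected seated height, 94.6 mm. Releasing and backing off.

```bash
python3 -m handwheel '[[0,0,-0.0005,0,0,0],[0,0,-0.0005,0,0,0],[0,0,-0.0005,0,0,0],[0,0,-0.0005,0,0,0],[0,0,-0.0005,0,0,0],[0,0,-0.0005,0,0,0],[0,0,-0.0005,0,0,0]]' -1
python3 -m handwheel '[[0,0,-0.015,0,0,0],[0,0,-0.035,0,0,0],[0,0,-0.065,0,0,0],[0,0,-0.1,0,0,0],[-0.04,0,-0.12,0,0,0],[-0.09,0,-0.12,0,0,0],[-0.1,0,-0.12,0,0,0],[-0.1,0,-0.12,0,0,0]]' -1
python3 - <<'E'
from h import *
c=snap('scene','c23.png');d=snap('side','s23.png');w=snap('wrist','w23.png')
cv2.imwrite('pics/m23.png',np.hstack([cv2.resize(c['img'][180:270,220:310],(400,400),interpolation=2),cv2.resize(d['img'][160:250,210:300],(400,400),interpolation=2)]))
E
```

```text
clock: 37.5
tool_pos: [0.5543, 0.0503, 0.0939]
orientation: [180.0, -0.0, -72.0]
force: [-0.9, 0.4, 0.7]
opening: 0.0762
clock: 38.5
tool_pos: [0.5234, 0.1458, 0.2147]
orientation: [-180.0, 0.0, -71.9]
force: [-0.5, 0.0, -0.5]
opening: 0.0878
```

View pics/m23.png

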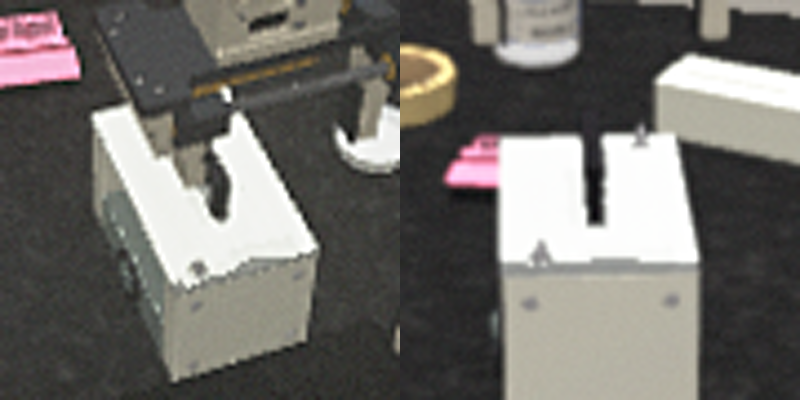

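View pics/w23.png

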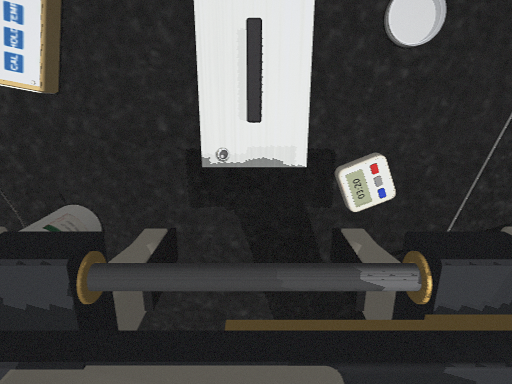

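View pics/s23.png

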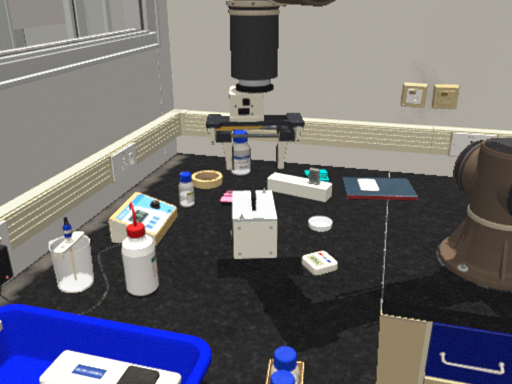

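```bash
python3 -c "
from plant import ctrl
print(ctrl.close_job())"
```

```text
the job is handed in; nothing more can be done
None
```

The job is done and was handed in at about 38.5 s of the 69 s allowed. I lifted the cover off its pins and set it flat at about (0.47, 0.31). The wide blade is now in the housing slot, and the cover is back on its pins.

**Last checks**
- **Blade:** it met its stop with about 9 N at the same tool height as in the rack (35.6 mm). Pictures taken before the cover went back on show it upright in the slot.
- **Cover:** it made contact at the expected seated height, with tool z at 94.6 mm. Both pins show through the holes, and in the side view its near edge is at the same row as at the start (220).
- **Surroundings:** the narrow blade is still in the rack. The dish, timer, bottles and the pink and turquoise look-alikes look unmoved in the pictures. The gripper was open and clear of everything at hand-in.

**What failed or disagreed**
- **First grasp:** the first closing on the cover's handle shut on nothing (opening 0). The pictures put the fingertips about 16 mm behind the reported TCP, whereas `ctrl.tip_extent` says 17 mm ahead. I corrected the tool heights by about 33 mm for the rest of the job.
- **Camera views:** the scene and side views differed by up to about 11 mm in y at the rack, so I used the wrist view there.

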